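# Ready the table-wiping station: load the paper roll, open the cleaner

### The arm

A 7-joint arm with a two-finger parallel gripper is mounted at the origin on the work surface. World frame = base frame: x ahead of the robot, y to its left, z up, the work surface at z = 0. Lengths are in m, angles in rad, forces in N, time in s.
With the tool pointing down it reaches from about 0.425 to 0.925 m from the base axis. Payload 6.8 kg.
Tool frame: the origin (TCP) lies on the centre line of the jaws, within the pads' length; the fingertips stand 17 mm ahead of it and the grasp point (between the pads) lies 2 mm behind it (nose_length is the distance from the TCP to the fingertips, in m); z points along the fingers, x is the direction in which the jaws open and shut, and the axes are right-handed (so a half turn about z gives the same grasp; the last joint's range is limited). The gripper opens to 85 mm and grips with 20 to 120 N. Pads are 22 mm wide; open, the fingers measure 114 mm over their backs; the gripper's body (76 mm by 85 mm) begins 54 mm behind the grasp point. The pads swing forward as they close: fully open they stand 13 mm farther back than shut.
Start: joints at [1.233, 0.477, 0.022, 1.555, -0.011, 1.109, -0.083], TCP at [0.154, -0.657, 0.248] pointing down, gripper open.
Joint ranges: [-2.96, 2.96], [-0.34, 2.1], [-1.41, 1.46], [0.24, 2.44], [-1.37, 4.51], [0.17, 1.92], [-2.96, 2.96]. Speed limits (rad/s): [2.39, 2.39, 3.14, 3.14, 3.14, 3.14, 3.14].

### API

Orientations are given as a unit quaternion [w, x, y, z].
In Python, from station import * gives the robot as it stands.
- The arm moves only by the tool send_rows, never from a script. Its argument "commands" is a list of rows, each an object with "translation": the shift along the tool's x, y, z in m, a list of three; "rot": the turn, a rotation vector about the tool's x, y, z in degrees, a list of three; "grip": the finger opening in m, from 0 to 0.0854. In form: [{"translation": [tx, ty, tz], "rot": [rx, ry, rz], "grip": grip}, ...]. A call has exactly 5 rows; each row shifts and turns the commanded pose from where the row before left it, along the tool's axes as they then stand; what a row does not reach is not made up. A row lasts 1/12 s, in which the tool goes at most 41.7 mm and 7.16 degrees, less where a joint would pass 70% of its speed; a pose out of reach is approached as far as the arm can. A call with a gripper value outside its range is refused whole. The fingers move at their own pace and stop on an object; "force" is the grip in N (left out, the last holds). Time passes only in rows, so rows that do not move let the fingers close, or fill a call up. It gives the time, the measured TCP pose, the force and the opening at its end, in the units of the state.
- get_obs(): the state, without advancing time (a new reading comes with each control period).
- read_camera(name): name is "scene" or "top"; returns a dict with "pixels" (480x640x3 uint8, red, green, blue), "depth" (480x640 float32, m along the optical axis (not along the pixel's ray), 0 where there is no reading), "mtx" (3x3 intrinsics, pixels), "dist" ([k1, k2, p1, p2, k3] as OpenCV has them; the pictures are not rectified), "extrinsics" (4x4, takes a point from camera to world coordinates). Camera axes: x right, y up, looking along -z (the intrinsics and any distortion apply to the point x, -y, -z); pixel columns grow to the right and rows downward; lengths in m; the calibration is good to about 2 mm. A picture is of the moment at which its call begins.
- hand_in(): hands the job in, once; it reports no verdict.
The state is a dict: "t": time; "q": joint angles; "joint_vel": joint speeds; "joint_torque": joint torques, N m; "eef_pos": TCP position; "tool_rot": TCP orientation; "contact_force": force on the tool from outside, world axes, zero at the start; "torque": the same for the moment, N m; "gripper_width": opening from 0.0 (shut) to 1.0 (fully open).
Only numpy, scipy, OpenCV 4.12 (cv2) and the standard library are available. Lean on these libraries where they do the work, as an engineer would, in place of code of your own. Each camera call takes 0.05 s, during which the arm holds its last target.

### The job

Get things ready for wiping down the restaurant table: first put the loose paper roll upright onto the spindle stand, all the way down, and let go of it. Then press the cleaner bottle's safety cap down, twist it anticlockwise (seen from above) while it is down until it is free, lift it off and finish while still holding it in the gripper, level, about 5 cm straight above the open bottle. Leave the teacup, bowl and sauce jar where they stand.

Things in the scene. Friction and masses are not known exactly. Their poses are not given: they have to be found in the camera images.
- roll: Loose white paper roll standing on end: outer diameter 62 mm, 90 mm tall, with a round 28 mm hole right through along its axis; about 0.12 kg. Origin at the centre of its underside, z up along its axis.
- spindle: Steel spindle stand, fixed to the table: round base 100 mm in diameter and 12 mm thick with an upright pin of 20 mm diameter in its centre; the pin's top is 90 mm above the table, its last 10 mm tapering to 10 mm. Origin at the centre of the base's underside, on the table; a fully lowered roll has its origin 12 mm above this one.
- spindle_tip (a point): Top of the spindle's pin, on its axis, 90 mm above the table.
- bottle: Grey cleaner jug in a steel ring base (104 mm diameter), fixed: it cannot turn or move. Body 80 mm in diameter up to 78 mm high, shoulder in to 38 mm diameter at 91 mm, neck (27 mm diameter, 40 mm over its hooks) up to the rim at 140 mm. A carrying loop reaches 71 mm out on its +x side, below 75 mm. Origin on the axis at table height, z up.
- bottle_rim (a point): Centre of the rim of the jug's neck, on its axis, 140 mm above the table. A rubber plug on a spring stands 10 mm out of the neck here and carries the cap.
- cap: Round ribbed white push-and-turn cap on the jug, 52 mm in diameter, 36 mm tall, 30 g, open below. Origin at the centre of its underside, z up; closed, this lies 22 mm below the rim (118 mm above the table) and its x axis is along the jug's x axis. As it stands two inner lugs lock it under hooks of the neck: it can be neither lifted nor turned. Turning clockwise is always blocked.
- cap_top (a point): Centre of the cap's top, 154 mm above the table when closed. Pushed down against the spring (4 N to start, about 7 N at 8 mm; needs 7 mm or more, bottoms firmly at 10 mm) the cap can be turned anticlockwise seen from above (+ about z). From about 55 degrees on it lifts free; a stop comes at about 125; 75 is a good turn. Let up too early, it catches under the hooks.
- teacup: Bystander: white teacup, 68 mm in diameter, 50 mm tall, loose. Origin at the centre of its underside.
- sauce_jar: Bystander: amber glass sauce jar with a steel lid, 56 mm in diameter, 85 mm tall, loose. Origin at the centre of its underside.
- bowl: Bystander: white bowl, 90 mm in diameter, 45 mm tall, loose. Origin at the centre of its underside.
Things that resemble listed ones, but are neither listed nor needed, are in the scene too. Leave any green or yellow look-alike of the cap alone.

How it is judged:
On the way, in this order (a step that is already met when the one before it is completed fails the run):
1. the roll is fully down on the spindle and let go (z of roll in the frame of spindle between 0.008 and 0.016 m and horizontal distance between roll and spindle below 0.009 m and angle between roll's own z axis and vertical below 0.08 rad and contact force between the fingers and roll below 0.1 N), for 0.2 s.
2. the cap, still locked, is pressed down (z of cap in the frame of bottle_rim below -0.0275 m and horizontal distance between cap and bottle below 0.006 m and angle between the x axis of cap and the x axis of bottle, either way round below 0.5 rad), for 0.05 s.
3. the cap, still on the neck, is twisted free (angle between the x axis of cap and the x axis of bottle, either way round above 0.7 rad and z of cap in the frame of bottle_rim below -0.01 m and horizontal distance between cap and bottle below 0.006 m), for 0.05 s.
At the end, for the whole second after the job is handed in: The gripper holds the cap still, within 0.3 rad of level, its underside 20 to 120 mm above the jug's rim and within 30 mm sideways of the jug's axis, touching nothing of the jug; the roll stands untouched on the spindle, its underside within 4 mm of the base, upright within 0.08 rad (all of step 1 and z of cap in the frame of bottle_rim between 0.02 and 0.12 m and horizontal distance between cap and bottle below 0.03 m and angle between cap's own z axis and vertical below 0.3 rad and contact force between the fingers and cap above 1 N and contact force between cap and bottle below 0.05 N and linear speed of each of cap, roll below 0.03 m/s); the arm keeps its last pose, push and grip.
It fails at once if teacup pushed more than 3 cm or tipped (distance of teacup from where it was at the start of the episode above 0.03 m or angle between teacup's own z axis and vertical above 0.5 rad).
It fails at once if sauce jar pushed more than 3 cm or tipped (distance of sauce_jar from where it was at the start of the episode above 0.03 m or angle between sauce_jar's own z axis and vertical above 0.5 rad).
It fails at once if bowl pushed more than 3 cm or tipped (distance of bowl from where it was at the start of the episode above 0.03 m or angle between bowl's own z axis and vertical above 0.5 rad).
It also fails if it takes over 56 s, if anything falls off the work surface, if the arm or the gripper's body presses on something with over 40 N, if the wrist force passes 120 N, or if a joint passes its speed limit or range.

## Working session

There is one attempt and no reset: what is moved stays moved. The work goes in short steps, Python scripts to look and compute and a tool call to move; the robot and the scene stay as the last step left them, time stands still between calls to the robot, and variables do not carry over. Pictures are saved under pics/ and viewed, and the job is handed in when it is done.

Besides the shell and the picture viewer there is one more tool, called after ">>>" as name(argument=value, ...) on one line, values as JSON. send_rows: Moves the arm, as the interface text tells. Its arguments: {"type":"object","properties":{"commands":{"type":"array","items":{"type":"object","properties":{"translation":{"type":"array","items":{"type":"number"}},"rot":{"type":"array","items":{"type":"number"}},"grip":{"type":"number"}}}},"force":{"type":"number"}},"required":["commands"]}

```bash
ls; mkdir -p pics; python3 - <<'E'
from station import *
import cv2,numpy as np
for n in("scene","top"):
    c=read_camera(n); cv2.imwrite(f"pics/{n}0.png",c["pixels"][:,:,::-1]); np.savez(f"{n}0.npz",**c)
    print(n,c["mtx"].tolist(),c["dist"],np.round(c["extrinsics"],4).tolist())
print(get_obs())
E
```

```text
pics
scene [[581.5711299610058, 0.0, 324.41061292942595], [0.0, 581.5711299610058, 240.17557059923695], [0.0, 0.0, 1.0]] [-0.03763806  0.          0.          0.          0.        ] [[0.4812, -0.7536, 0.4477, 1.0426], [0.8766, 0.41, -0.252, -0.2527], [0.0064, 0.5137, 0.8579, 1.0089], [0.0, 0.0, 0.0, 1.0]]
top [[439.45170090201987, 0.0, 322.6995855984075], [0.0, 439.45170090201987, 240.81887171472496], [0.0, 0.0, 1.0]] [-0.00532086  0.          0.          0.          0.        ] [[-0.0064, 0.983, -0.1835, 0.3784], [-0.9998, -0.0031, 0.0184, -0.0033], [0.0175, 0.1836, 0.9828, 1.0763], [0.0, 0.0, 0.0, 1.0]]
{'t': 0.1, 'q': array([ 1.23291669,  0.47771677,  0.02234852,  1.55633406, -0.01152384,
        1.1092959 , -0.08307291]), 'joint_vel': array([-5.82750170e-06, -9.82798328e-04, -1.98863053e-03, -2.37310764e-03,
        1.81261718e-04, -8.50359300e-05, -3.02996756e-05]), 'joint_torque': array([ 3.29692208e-03, -5.97762144e+01,  1.61303803e+00, -2.81957334e+01,
        1.27452443e-02,  4.99940623e-03,  2.62388255e-05]), 'eef_pos': array([ 0.15362185, -0.65677618,  0.24743129]), 'tool_rot': array([-4.65392074e-04,  7.83515407e-01, -6.21371826e-01, -6.66711786e-04]), 'contact_force': array([ 0.40320959,  0.13418681, -0.58077632]), 'torque': array([-0.0287421 , -0.01226144,  0.02250258]), 'gripper_width': 1.0041872002926662}
```

View pics/scene0.png

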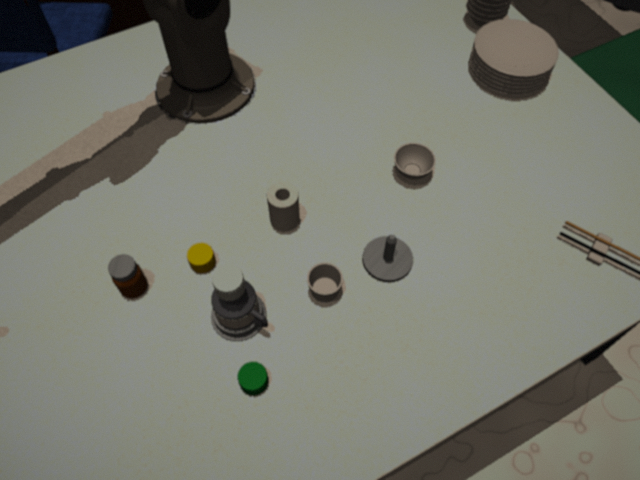

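View pics/top0.png

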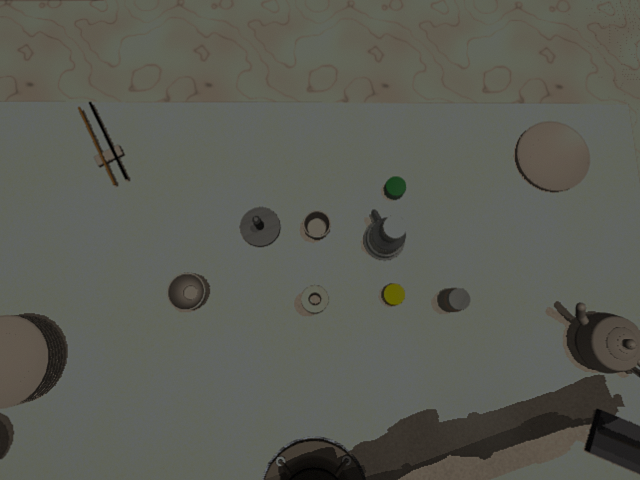

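The scene view shows the roll at (283,208), the spindle at (388,258), the jug with its white cap at (230,290), the cup at (325,282), the bowl at (414,162) and the jar at (127,275). The yellow (201,257) and green (253,377) caps are the decoys. In the top view the roll is at (315,299), the spindle at (260,227) and the jug at (388,235).

```bash
cat > h.py <<'E'
import numpy as np,cv2
def ray(c,uv):
    p=cv2.undistortPoints(np.array([[uv]],float),c["mtx"],c["dist"])[0,0]
    d=c["extrinsics"][:3,:3]@np.array([p[0],-p[1],-1.]); return c["extrinsics"][:3,3],d
def onplane(c,uv,z):
    o,d=ray(c,uv); return o+d*(z-o[2])/d[2]
def tri(r1,r2):
    A=np.zeros((3,3));b=np.zeros(3)
    for o,d in(r1,r2):
        d=d/np.linalg.norm(d);P=np.eye(3)-np.outer(d,d);A+=P;b+=P@o
    x=np.linalg.solve(A,b)
    return x,[np.linalg.norm(np.cross(x-o,d/np.linalg.norm(d))) for o,d in(r1,r2)]
def proj(c,P):
    q=np.linalg.inv(c["extrinsics"])@np.append(P,1.); q=np.array([q[0],-q[1],-q[2]])
    return cv2.projectPoints(q.reshape(1,1,3),np.zeros(3),np.zeros(3),c["mtx"],c["dist"])[0].ravel()
E
python3 - <<'E'
import numpy as np,cv2
s=np.load("scene0.npz");t=np.load("top0.npz")
def crop(c,u,v,w=50,k=5):
    im=c["pixels"][v-w//2-10:v+w//2+10,u-w//2-10:u+w//2+10,::-1]
    im=cv2.convertScaleAbs(im,alpha=1.6)
    im=cv2.resize(im,(280,280),interpolation=cv2.INTER_CUBIC);return im
a=np.hstack([crop(s,283,208),crop(s,388,258)]);b=np.hstack([crop(t,315,299),crop(t,260,227)])
cv2.imwrite("pics/c1.png",np.vstack([a,b]))
a=np.hstack([crop(s,235,295,60),crop(t,388,235)]);cv2.imwrite("pics/c2.png",a)
E
```

```text
(no output)
```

View pics/c1.png

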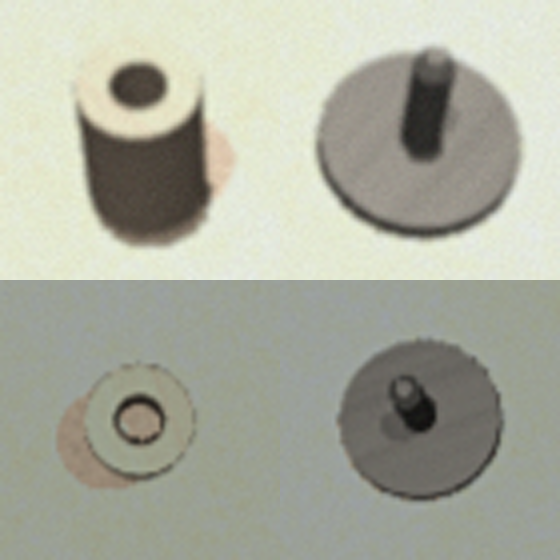

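View pics/c2.png

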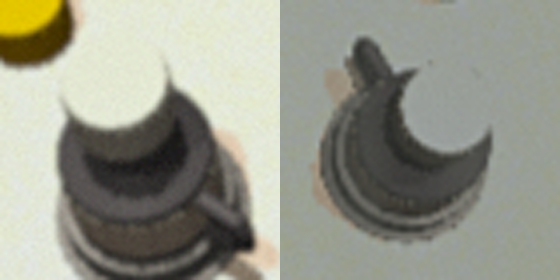

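Crops confirm the roll (28 mm hole visible), the pinned stand and the white cap on the jug. Now I'll measure using ellipses/circles with ray casting, checked against depth.

```bash
cat > meas.py <<'E'
from h import *
def cloud(c):
    v,u=np.mgrid[0:480,0:640]
    p=cv2.undistortPoints(np.stack([u.ravel(),v.ravel()],1).astype(float)[:,None],c["mtx"],c["dist"])[:,0]
    D=c["depth"].ravel()[:,None]
    q=np.hstack([p[:,:1],-p[:,1:],-np.ones((len(p),1))])*D
    return (q@c["extrinsics"][:3,:3].T+c["extrinsics"][:3,3]).reshape(480,640,3)
if __name__=="__main__":
    for n in("scene","top"):
        c=dict(np.load(n+"0.npz"));P=cloud(c);ok=c["depth"]>0
        for nm,z,win in(("roll",.09,dict(scene=(283,205,35),top=(315,299,22))),("spbase",.012,dict(scene=(388,258,35),top=(260,227,28))),("tip",.09,dict(scene=(390,242,12),top=(257,222,12))),("cap",.154,dict(scene=(230,280,28),top=(392,228,24)))):
            w=np.zeros((480,640),bool);u,v,r=win[n];w[v-r:v+r,u-r:u+r]=1
            m=ok&w&(abs(P[...,2]-z)<(.006 if z>.02 else .005))
            if m.sum()<4:print(n,nm,"few",m.sum());continue
            cs=cv2.findContours(m.astype(np.uint8),cv2.RETR_EXTERNAL,cv2.CHAIN_APPROX_NONE)[0]
            k=max(cs,key=cv2.contourArea)
            hp=np.array([onplane(c,x[0].astype(float),z)[:2] for x in k])
            (a,b),R=cv2.minEnclosingCircle((hp*1000).astype(np.float32))
            e=cv2.fitEllipse((hp*1000).astype(np.float32)) if len(hp)>5 else None
            print(n,nm,m.sum(),"zmed",np.round(np.median(P[m][:,2]),4),"circ",np.round([a,b,R],1),"ell",np.round(e[0]+e[1],1) if e else None)
E
python3 meas.py
```

```text
scene roll 577 zmed 0.0896 circ [435.2  -6.1  32.4] ell [435.1  -5.4  60.   63. ]
scene spbase 1529 zmed 0.0118 circ [616.7 128.4  51.3] ell [619.  127.9  94.7  97.7]
scene tip 47 zmed 0.0877 circ [619.1 127.9   8.7] ell [618.7 128.7  13.4  15.6]
scene cap 710 zmed 0.1538 circ [ 585.4 -177.9   27.3] ell [ 585.  -177.7   50.    52.1]
top roll 478 zmed 0.0913 circ [432.4  -2.2  30.6] ell [432.3  -2.1  59.   59.8]
top spbase 1108 zmed 0.0133 circ [614.6 132.7  50.4] ell [615.1 132.5  97.   98.1]
top tip 42 zmed 0.0887 circ [612.8 131.8   8.8] ell [613.5 132.1  15.4  15.6]
top cap 442 zmed 0.1552 circ [ 582.2 -174.    26.3] ell [ 581.9 -174.2   49.5   50.7]
```

```bash
python3 - <<'E'
from meas import *
c=dict(np.load("top0.npz"));P=cloud(c)
for nm,(u0,u1,v0,v1) in dict(tea=(555,640,295,380),plate=(510,595,115,195),jar=(435,475,285,315),bowl=(165,212,270,312),cup=(300,332,208,245)).items():
    q=P[v0:v1,u0:u1].reshape(-1,3);q=q[q[:,2]>.02];print(nm,np.round(np.percentile(q,[1,50,99],axis=0),3).tolist())
c=dict(np.load("scene0.npz"))
# spin mask of arm area
E
```

```text
tea [[0.264, -0.741, 0.039], [0.334, -0.65, 0.091], [0.409, -0.003, 1.076]]
plate [[0.378, -0.705, 0.02], [0.712, -0.535, 0.022], [0.878, -0.003, 1.076]]
jar [[0.404, -0.35, 0.023], [0.429, -0.319, 0.085], [0.455, -0.3, 0.09]]
bowl [[0.378, -0.003, 0.02], [0.456, 0.312, 0.037], [0.495, 0.34, 1.076]]
cup [[0.378, -0.04, 0.02], [0.627, -0.007, 0.047], [0.645, 0.024, 1.076]]
```

>>> send_rows(commands=[{"translation": [0, 0, 0], "rot": [0, 0, -7], "grip": 0.085}, {"translation": [0, 0, 0], "rot": [0, 0, -7], "grip": 0.085}, {"translation": [0, 0, 0], "rot": [0, 0, -7], "grip": 0.085}, {"translation": [0, 0, 0], "rot": [0, 0, -7], "grip": 0.085}, {"translation": [0, 0, 0], "rot": [0, 0, -7], "grip": 0.085}])

```text
t: 0.52
eef_pos: [0.1537, -0.6569, 0.2477]
tool_rot: [-0.0, 0.935, -0.354, -0.0]
contact_force: [-0.6, -0.0, 0.1]
gripper_width: 0.996
```

>>> send_rows(commands=[{"translation": [0, 0, 0], "rot": [0, 0, -7], "grip": 0.085}, {"translation": [0, 0, 0], "rot": [0, 0, -7], "grip": 0.085}, {"translation": [0, 0, 0], "rot": [0, 0, -7], "grip": 0.085}, {"translation": [0, 0, 0], "rot": [0, 0, -7], "grip": 0.085}, {"translation": [0, 0, 0], "rot": [0, 0, -7], "grip": 0.085}])

```text
t: 0.93
eef_pos: [0.1536, -0.657, 0.2477]
tool_rot: [-0.001, 0.998, -0.057, -0.0]
contact_force: [-0.7, -0.4, -0.0]
gripper_width: 0.999
```

>>> send_rows(commands=[{"translation": [0, 0, 0], "rot": [0, 0, -6.9], "grip": 0.085}, {"translation": [0, 0, 0], "rot": [0, 0, 0], "grip": 0.085}, {"translation": [0.03, -0.02, 0], "rot": [0, 0, 0], "grip": 0.085}, {"translation": [0.03, -0.02, 0], "rot": [0, 0, 0], "grip": 0.085}, {"translation": [0.03, -0.02, 0], "rot": [0, 0, 0], "grip": 0.085}])

```text
t: 1.35
eef_pos: [0.2439, -0.5965, 0.2479]
tool_rot: [-0.0, 1.0, -0.003, -0.0]
contact_force: [0.6, 0.1, 0.3]
gripper_width: 0.997
```

>>> send_rows(commands=[{"translation": [0.021, -0.035, 0], "rot": [0, 0, 0], "grip": 0.085}, {"translation": [0.021, -0.035, 0], "rot": [0, 0, 0], "grip": 0.085}, {"translation": [0.021, -0.035, 0], "rot": [0, 0, 0], "grip": 0.085}, {"translation": [0.021, -0.035, 0], "rot": [0, 0, 0], "grip": 0.085}, {"translation": [0.021, -0.035, 0], "rot": [0, 0, 0], "grip": 0.085}])

```text
t: 1.77
eef_pos: [0.349, -0.4201, 0.2482]
tool_rot: [-0.0, 1.0, -0.002, -0.0]
contact_force: [0.2, -1.5, -0.9]
gripper_width: 0.997
```

>>> send_rows(commands=[{"translation": [0.021, -0.035, 0], "rot": [0, 0, 0], "grip": 0.085}, {"translation": [0.021, -0.035, 0], "rot": [0, 0, 0], "grip": 0.085}, {"translation": [0.021, -0.035, 0], "rot": [0, 0, 0], "grip": 0.085}, {"translation": [0.021, -0.035, 0], "rot": [0, 0, 0], "grip": 0.085}, {"translation": [0.021, -0.035, 0], "rot": [0, 0, 0], "grip": 0.085}])

```text
t: 2.18
eef_pos: [0.4537, -0.2452, 0.2483]
tool_rot: [0.0, 1.0, -0.002, -0.0]
contact_force: [0.8, 0.2, -0.0]
gripper_width: 0.995
```

>>> send_rows(commands=[{"translation": [0, -0.04, 0], "rot": [0, 0, 0], "grip": 0.085}, {"translation": [0, -0.04, 0], "rot": [0, 0, 0], "grip": 0.085}, {"translation": [0, -0.04, 0], "rot": [0, 0, 0], "grip": 0.085}, {"translation": [0, -0.04, 0], "rot": [0, 0, 0], "grip": 0.085}, {"translation": [0, -0.04, 0], "rot": [0, 0, 0], "grip": 0.085}])

```text
t: 2.6
eef_pos: [0.4525, -0.0451, 0.2483]
tool_rot: [0.0, 1.0, -0.002, 0.0]
contact_force: [1.0, 0.1, 0.3]
gripper_width: 0.999
```

>>> send_rows(commands=[{"translation": [-0.01, -0.021, 0], "rot": [0, 0, 0], "grip": 0.085}, {"translation": [-0.009, -0.02, 0], "rot": [0, 0, 0], "grip": 0.085}, {"translation": [0, 0, 0.03], "rot": [0, 0, 0], "grip": 0.085}, {"translation": [0, 0, 0.03], "rot": [0, 0, 0], "grip": 0.085}, {"translation": [0, 0, 0.03], "rot": [0, 0, 0], "grip": 0.085}])

```text
t: 3.02
eef_pos: [0.4342, -0.0056, 0.1578]
tool_rot: [0.0, 1.0, -0.001, 0.001]
contact_force: [0.9, -1.2, 0.6]
gripper_width: 0.997
```

```bash
python3 - <<'E'
from station import *
import cv2,numpy as np
ims=[]
for n,(u,v) in dict(scene=(283,190),top=(315,290)).items():
    c=read_camera(n); np.savez(f"{n}1.npz",**c)
    ims.append(cv2.resize(cv2.convertScaleAbs(c["pixels"][v-75:v+75,u-60:u+60,::-1],alpha=1.6),(400,500),interpolation=cv2.INTER_CUBIC))
cv2.imwrite("pics/d1.png",np.hstack(ims));print(get_obs()["eef_pos"],get_obs()["q"])
E
```

```text
[ 0.43069508 -0.00619106  0.15489731] [ 0.44538323  0.27300652 -0.64897135  2.16479638  0.23113776  0.77888102
 -0.35434775]
```

View pics/d1.png

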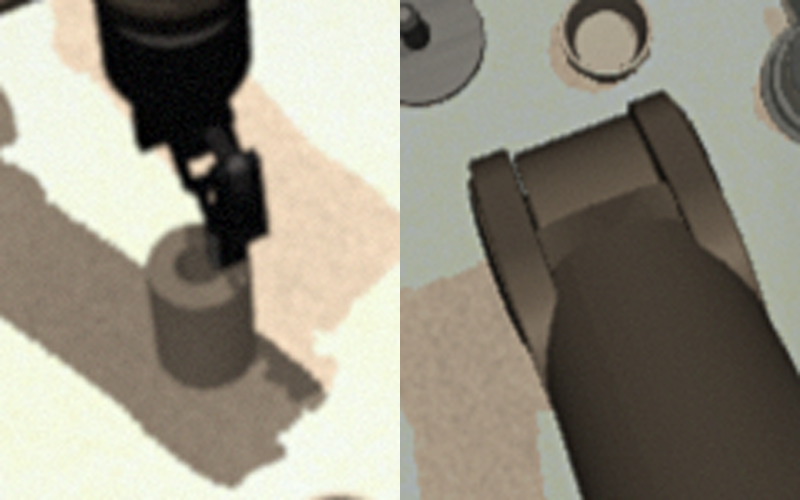

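```bash
python3 - <<'E'
from meas import *
from station import *
o=get_obs();print(o["eef_pos"])
s=dict(np.load("scene1.npz"))
for z in(.138,.145,.151):print(onplane(s,(293.5,194.5),z))
for d in (.0425,.057):
  for y in(-.011,.011):
    for z in (-.017,-.004):print(d,y,z,proj(s,o["eef_pos"]+np.array([d,y,z])))
P=cloud(s);q=P[165:215,270:315].reshape(-1,3);q=q[(q[:,2]>.11)&(q[:,2]<.19)]
for a in np.arange(.11,.19,.01):
    m=abs(q[:,2]-a)<.005
    if m.sum():print(round(a,3),m.sum(),np.round(np.percentile(q[m],[2,98],axis=0)[:,:2],4).tolist())
E
```

```text
[ 0.43069508 -0.00619106  0.15489731]
[4.75601347e-01 3.45654120e-04 1.38000000e-01]
[ 0.48015888 -0.00168823  0.145     ]
[ 0.48406534 -0.00343155  0.151     ]
0.0425 -0.011 -0.017 [284.35324179 197.33525189]
0.0425 -0.011 -0.004 [283.97571674 193.18596743]
0.0425 0.011 -0.017 [295.06700805 192.64216154]
0.0425 0.011 -0.004 [294.80424263 188.46534254]
0.057 -0.011 -0.017 [287.94865451 203.09020704]
0.057 -0.011 -0.004 [287.60679499 198.97576932]
0.057 0.011 -0.017 [298.71027995 198.33822851]
0.057 0.011 -0.004 [298.48426951 194.19524459]
0.16 19 [[0.4792, -0.0178], [0.4905, -0.0006]]
0.17 44 [[0.4794, -0.0179], [0.4927, 0.0012]]
0.18 16 [[0.4816, -0.0179], [0.4927, -0.0121]]
```

>>> send_rows(commands=[{"translation": [0.001, -0.001, 0.02], "rot": [0, 0, 0], "grip": 0.085}, {"translation": [0.001, 0, 0.02], "rot": [0, 0, 0], "grip": 0.085}, {"translation": [0, 0, 0.02], "rot": [0, 0, 0], "grip": 0.085}, {"translation": [0, 0, 0.02], "rot": [0, 0, 0], "grip": 0.085}, {"translation": [0, 0, 0.016], "rot": [0, 0, 0], "grip": 0.085}])

```text
t: 3.53
eef_pos: [0.437, -0.0053, 0.0626]
tool_rot: [0.0, 1.0, -0.001, 0.001]
contact_force: [0.8, -0.4, 0.4]
gripper_width: 0.997
```

>>> send_rows(commands=[{"translation": [0, 0, 0], "rot": [0, 0, 0], "grip": 0.085}, {"translation": [0, 0, 0], "rot": [0, 0, 0], "grip": 0.05}, {"translation": [0, 0, 0], "rot": [0, 0, 0], "grip": 0.05}, {"translation": [0, 0, 0], "rot": [0, 0, 0], "grip": 0.05}, {"translation": [0, 0, 0], "rot": [0, 0, 0], "grip": 0.05}], force=30)

```text
t: 3.95
eef_pos: [0.437, -0.005, 0.064]
tool_rot: [0.0, 1.0, 0.0, 0.001]
contact_force: [-1.9, -0.2, 7.8]
gripper_width: 0.732
```

>>> send_rows(commands=[{"translation": [0, 0, 0], "rot": [0, 0, 0], "grip": 0.05}, {"translation": [0, 0, 0], "rot": [0, 0, 0], "grip": 0.05}, {"translation": [0, 0, 0], "rot": [0, 0, 0], "grip": 0.05}, {"translation": [0, 0, 0], "rot": [0, 0, 0], "grip": 0.05}, {"translation": [0, 0, 0], "rot": [0, 0, 0], "grip": 0.05}])

```text
t: 4.37
eef_pos: [0.437, -0.005, 0.064]
tool_rot: [0.0, 1.0, -0.0, 0.001]
contact_force: [-3.1, -0.7, 7.5]
gripper_width: 0.724
```

>>> send_rows(commands=[{"translation": [0, 0, -0.015], "rot": [0, 0, 0], "grip": 0.05}, {"translation": [0, 0, -0.025], "rot": [0, 0, 0], "grip": 0.05}, {"translation": [0, 0, -0.035], "rot": [0, 0, 0], "grip": 0.05}, {"translation": [0, 0, -0.035], "rot": [0, 0, 0], "grip": 0.05}, {"translation": [0, 0, -0.02], "rot": [0, 0, 0], "grip": 0.05}])

```text
t: 4.78
eef_pos: [0.4375, -0.0044, 0.1967]
tool_rot: [0.0, 1.0, 0.001, 0.003]
contact_force: [1.3, -0.6, -1.5]
gripper_width: 0.732
```

>>> send_rows(commands=[{"translation": [0.02, -0.015, 0], "rot": [0, 0, 0], "grip": 0.05}, {"translation": [0.03, -0.023, 0], "rot": [0, 0, 0], "grip": 0.05}, {"translation": [0.03, -0.023, 0], "rot": [0, 0, 0], "grip": 0.05}, {"translation": [0.03, -0.023, 0], "rot": [0, 0, 0], "grip": 0.05}, {"translation": [0.03, -0.022, 0], "rot": [0, 0, 0], "grip": 0.05}])

```text
t: 5.2
eef_pos: [0.5774, 0.1021, 0.1938]
tool_rot: [-0.0, 1.0, -0.0, 0.001]
contact_force: [0.2, -0.6, -0.5]
gripper_width: 0.732
```

>>> send_rows(commands=[{"translation": [0.026, -0.02, 0], "rot": [0, 0, 0], "grip": 0.05}, {"translation": [0.013, -0.009, 0], "rot": [0, 0, 0], "grip": 0.05}, {"translation": [0, 0, 0], "rot": [0, 0, 0], "grip": 0.05}, {"translation": [0, 0, 0], "rot": [0, 0, 0], "grip": 0.05}, {"translation": [0, 0, 0], "rot": [0, 0, 0], "grip": 0.05}])

```text
t: 5.62
eef_pos: [0.6143, 0.1294, 0.1928]
tool_rot: [0.0, 1.0, 0.0, -0.0]
contact_force: [-0.2, -0.9, -0.4]
gripper_width: 0.729
```

```bash
python3 - <<'E'
from station import *
import cv2,numpy as np
ims=[]
for n,(u,v) in dict(scene=(388,235),top=(260,227)).items():
    c=read_camera(n); np.savez(f"{n}2.npz",**c)
    ims.append(cv2.resize(cv2.convertScaleAbs(c["pixels"][v-75:v+75,u-60:u+60,::-1],alpha=1.6),(400,500),interpolation=cv2.INTER_CUBIC))
cv2.imwrite("pics/e1.png",np.hstack(ims));o=get_obs();print(o["eef_pos"],o["q"],o["tool_rot"])
E
```

```text
[0.61418917 0.12897236 0.19272379] [ 0.15246344  0.53167119 -0.63230581  1.69429008  0.35723883  1.03384691
 -0.59963907] [ 4.95174460e-04  9.99999877e-01 -2.02220959e-05 -1.72416097e-05]
```

View pics/e1.png

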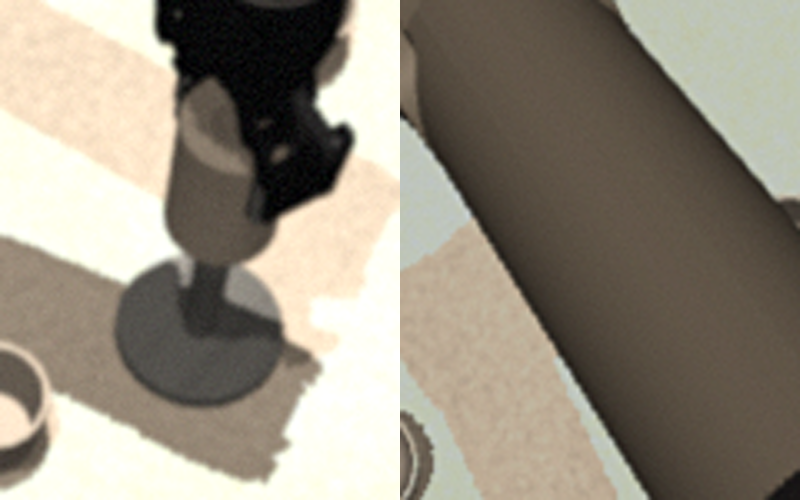

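Scene view: the roll hangs upright over the pin (roll bottom about (394,238), base centre (388,258)); the arm blocks the top view. I'll fit the roll's wall from scene depth, in the same frame as the pin.

```bash
python3 - <<'E'
from meas import *
from scipy.optimize import least_squares
s=dict(np.load("scene2.npz"));P=cloud(s);u=np.arange(640)[None]+0*np.arange(480)[:,None]
w=np.zeros((480,640),bool);w[185:245,374:415]=1
Z=P[...,2]
for lo,hi in((.13,.15),(.15,.17),(.17,.19),(.135,.185)):
    m=w&(Z>lo)&(Z<hi);q=P[m]
    d=np.hypot(q[:,0]-.617,q[:,1]-.129);q=q[(d>.02)&(d<.042)&((q[:,1]<.128+.018))]
    f=least_squares(lambda p:np.hypot(q[:,0]-p[0],q[:,1]-p[1])-.031,[.615,.129],loss="soft_l1",f_scale=.001)
    print(lo,hi,len(q),np.round(f.x,4),np.round(np.median(abs(f.fun)),4))
b=w&(Z>.1)&(Z<.2);print("zmin",np.percentile(Z[b],[1,3,10]))
# validate method on initial roll
s=dict(np.load("scene0.npz"));P=cloud(s);Z=P[...,2];m=(Z>.03)&(Z<.08);m[:175]=0;m[240:]=0;m[:,:260]=0;m[:,310:]=0
q=P[m];f=least_squares(lambda p:np.hypot(q[:,0]-p[0],q[:,1]-p[1])-.031,[.435,-.005],loss="soft_l1",f_scale=.001);print(len(q),f.x)
E
```

```text
0.13 0.15 200 [0.6154 0.1303] 0.0006
0.15 0.17 187 [0.6155 0.1301] 0.0005
0.17 0.19 178 [0.6156 0.1302] 0.0006
0.135 0.185 471 [0.6154 0.1302] 0.0005
zmin [0.13018165 0.13197533 0.13706688]
521 [ 0.43305195 -0.00454129]
```

>>> send_rows(commands=[{"translation": [0.002, 0.001, 0.01], "rot": [0, 0, 0], "grip": 0.05}, {"translation": [0, 0, 0.01], "rot": [0, 0, 0], "grip": 0.05}, {"translation": [0, 0, 0.01], "rot": [0, 0, 0], "grip": 0.05}, {"translation": [0, 0, 0.01], "rot": [0, 0, 0], "grip": 0.05}, {"translation": [0, 0, 0.01], "rot": [0, 0, 0], "grip": 0.05}])

```text
t: 6.13
eef_pos: [0.6163, 0.1289, 0.1407]
tool_rot: [0.0, 1.0, 0.001, -0.001]
contact_force: [-0.8, -0.0, -1.1]
gripper_width: 0.728
```

>>> send_rows(commands=[{"translation": [0, 0, 0.006], "rot": [0, 0, 0], "grip": 0.05}, {"translation": [0, 0, 0.006], "rot": [0, 0, 0], "grip": 0.05}, {"translation": [0, 0, 0.006], "rot": [0, 0, 0], "grip": 0.05}, {"translation": [0, 0, 0.006], "rot": [0, 0, 0], "grip": 0.05}, {"translation": [0, 0, 0.006], "rot": [0, 0, 0], "grip": 0.05}])

```text
t: 6.55
eef_pos: [0.6171, 0.1294, 0.1119]
tool_rot: [-0.0, 1.0, 0.001, 0.0]
contact_force: [-0.1, 0.5, -0.9]
gripper_width: 0.727
```

>>> send_rows(commands=[{"translation": [0, 0, 0.008], "rot": [0, 0, 0], "grip": 0.05}, {"translation": [0, 0, 0.008], "rot": [0, 0, 0], "grip": 0.05}, {"translation": [0, 0, 0.007], "rot": [0, 0, 0], "grip": 0.05}, {"translation": [0, 0, 0.006], "rot": [0, 0, 0], "grip": 0.05}, {"translation": [0, 0, 0.003], "rot": [0, 0, 0], "grip": 0.05}])

```text
t: 6.97
eef_pos: [0.6164, 0.1291, 0.0791]
tool_rot: [0.0, 1.0, 0.001, -0.001]
contact_force: [-0.0, -0.5, -0.6]
gripper_width: 0.732
```

>>> send_rows(commands=[{"translation": [0, 0, 0.001], "rot": [0, 0, 0], "grip": 0.05}, {"translation": [0, 0, 0.001], "rot": [0, 0, 0], "grip": 0.05}, {"translation": [0, 0, 0.001], "rot": [0, 0, 0], "grip": 0.05}, {"translation": [0, 0, 0.0], "rot": [0, 0, 0], "grip": 0.05}, {"translation": [0, 0, 0.0], "rot": [0, 0, 0], "grip": 0.05}])

```text
t: 7.38
eef_pos: [0.617, 0.1293, 0.0776]
tool_rot: [-0.0, 1.0, 0.001, 0.0]
contact_force: [0.7, 0.6, -0.4]
gripper_width: 0.731
```

>>> send_rows(commands=[{"translation": [0, 0, 0.001], "rot": [0, 0, 0], "grip": 0.05}, {"translation": [0, 0, 0.001], "rot": [0, 0, 0], "grip": 0.05}, {"translation": [0, 0, 0.001], "rot": [0, 0, 0], "grip": 0.05}, {"translation": [0, 0, 0.0], "rot": [0, 0, 0], "grip": 0.05}, {"translation": [0, 0, 0.0], "rot": [0, 0, 0], "grip": 0.05}])

```text
t: 7.8
eef_pos: [0.6172, 0.1294, 0.0761]
tool_rot: [0.0, 1.0, 0.001, 0.0]
contact_force: [-4.8, -2.2, 12.6]
gripper_width: 0.73
```

>>> send_rows(commands=[{"translation": [0, 0, 0], "rot": [0, 0, 0], "grip": 0.085}, {"translation": [0, 0, 0], "rot": [0, 0, 0], "grip": 0.085}, {"translation": [0, 0, 0], "rot": [0, 0, 0], "grip": 0.085}, {"translation": [0, 0, 0], "rot": [0, 0, 0], "grip": 0.085}, {"translation": [0, 0, 0], "rot": [0, 0, 0], "grip": 0.085}])

```text
t: 8.22
eef_pos: [0.6168, 0.1292, 0.0741]
tool_rot: [-0.0, 1.0, 0.001, -0.0]
contact_force: [0.2, 0.6, 0.1]
gripper_width: 0.994
```

>>> send_rows(commands=[{"translation": [0, 0, -0.01], "rot": [0, 0, 0], "grip": 0.085}, {"translation": [0, 0, -0.02], "rot": [0, 0, 0], "grip": 0.085}, {"translation": [0, 0, -0.03], "rot": [0, 0, 0], "grip": 0.085}, {"translation": [0, 0, -0.04], "rot": [0, 0, 0], "grip": 0.085}, {"translation": [0, 0, -0.04], "rot": [0, 0, 0], "grip": 0.085}])

```text
t: 8.63
eef_pos: [0.6161, 0.1292, 0.2158]
tool_rot: [-0.0, 1.0, 0.001, -0.001]
contact_force: [1.2, -1.3, -0.2]
gripper_width: 0.996
```

>>> send_rows(commands=[{"translation": [-0.004, 0.03, 0], "rot": [0, 0, 0], "grip": 0.085}, {"translation": [-0.004, 0.04, 0], "rot": [0, 0, 0], "grip": 0.085}, {"translation": [-0.004, 0.04, 0], "rot": [0, 0, 0], "grip": 0.085}, {"translation": [-0.004, 0.04, 0], "rot": [0, 0, 0], "grip": 0.085}, {"translation": [-0.004, 0.04, 0], "rot": [0, 0, 0], "grip": 0.085}])

```text
t: 9.05
eef_pos: [0.5967, -0.0624, 0.2153]
tool_rot: [0.0, 1.0, 0.001, 0.0]
contact_force: [1.4, -1.1, 1.1]
gripper_width: 0.992
```

>>> send_rows(commands=[{"translation": [-0.004, 0.04, 0], "rot": [0, 0, 0], "grip": 0.085}, {"translation": [-0.004, 0.04, 0], "rot": [0, 0, 0], "grip": 0.085}, {"translation": [-0.005, 0.035, 0], "rot": [0, 0, 0], "grip": 0.085}, {"translation": [0, 0, 0], "rot": [0, 0, 0], "grip": 0.085}, {"translation": [0, 0, 0], "rot": [0, 0, 0], "grip": 0.085}])

```text
t: 9.47
eef_pos: [0.5835, -0.179, 0.2146]
tool_rot: [0.0, 1.0, -0.002, -0.0]
contact_force: [-0.9, 1.7, 0.0]
gripper_width: 0.996
```

```bash
python3 - <<'E'
from station import *
from meas import *
c=read_camera("scene"); np.savez("scene3.npz",**c)
cv2.imwrite("pics/f1.png",cv2.resize(cv2.convertScaleAbs(c["pixels"][150:350,180:440,::-1],alpha=1.6),(780,600),interpolation=cv2.INTER_CUBIC));o=get_obs();print(o["eef_pos"],o["q"],o["tool_rot"])
P=cloud(c);q=P[200:275,360:420].reshape(-1,3)
m=abs(q[:,2]-.102)<.006;print("roll top",m.sum(),np.round(np.median(q[m],0),4),q[m][:,:2].min(0),q[m][:,:2].max(0))
print("highest",np.percentile(q[:,2],[97,99,99.8]))
E
```

```text
[ 0.58411325 -0.17616602  0.21480923] [ 0.63541424  0.46916102 -0.59390931  1.71953972  0.29664306  1.0435624
 -0.05965039] [-1.89109645e-04  9.99999931e-01 -2.40414575e-04  2.12430399e-04]
roll top 653 [0.62   0.1288 0.1015] [0.58805389 0.09775937] [0.65029302 0.16120571]
highest [0.10307979 0.10450146 1.00886562]
```

View pics/f1.png

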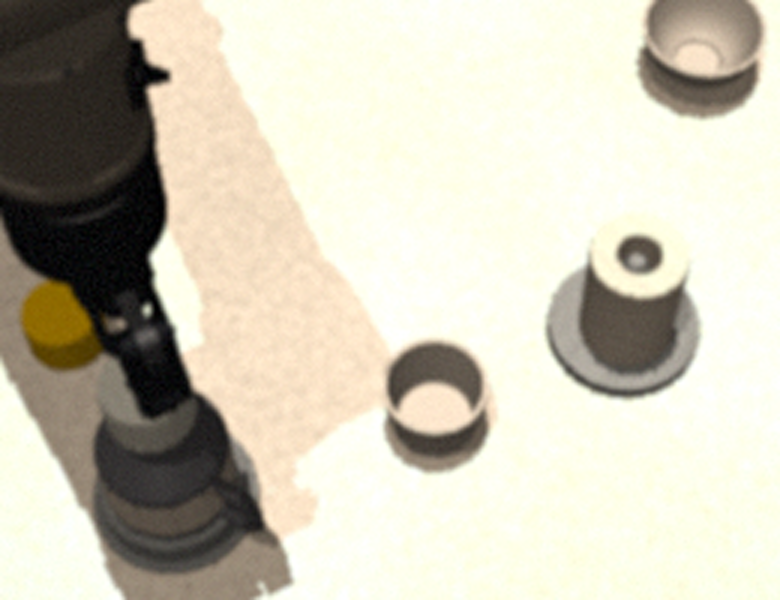

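Roll is seated: its top is at 0.1015 m (expected 0.102) and centred on the pin. The gripper stands above the white cap at image (230,290), with the yellow look-alike well behind it. Descending onto the cap.

>>> send_rows(commands=[{"translation": [0, 0, 0.015], "rot": [0, 0, 0], "grip": 0.085}, {"translation": [0, 0, 0.018], "rot": [0, 0, 0], "grip": 0.085}, {"translation": [0, 0, 0.018], "rot": [0, 0, 0], "grip": 0.085}, {"translation": [0, 0, 0.016], "rot": [0, 0, 0], "grip": 0.085}, {"translation": [0, 0, 0.01], "rot": [0, 0, 0], "grip": 0.085}])

```text
t: 9.93
eef_pos: [0.584, -0.1731, 0.1361]
tool_rot: [-0.001, 1.0, 0.002, -0.001]
contact_force: [-0.1, 0.0, 0.1]
gripper_width: 0.994
```

>>> send_rows(commands=[{"translation": [0, 0, 0], "rot": [0, 0, 0], "grip": 0.085}, {"translation": [0, 0, 0], "rot": [0, 0, 0], "grip": 0.04}, {"translation": [0, 0, 0], "rot": [0, 0, 0], "grip": 0.04}, {"translation": [0, 0, 0], "rot": [0, 0, 0], "grip": 0.04}, {"translation": [0, 0, 0], "rot": [0, 0, 0], "grip": 0.04}], force=60)

```text
t: 10.35
eef_pos: [0.5833, -0.1756, 0.1384]
tool_rot: [0.0, 1.0, 0.0, -0.001]
contact_force: [-5.4, 0.9, 4.8]
gripper_width: 0.58
```

>>> send_rows(commands=[{"translation": [0, 0, 0], "rot": [0, 0, 0], "grip": 0.04}, {"translation": [0, 0, 0], "rot": [0, 0, 0], "grip": 0.04}, {"translation": [0, 0, 0], "rot": [0, 0, 0], "grip": 0.04}, {"translation": [0, 0, 0], "rot": [0, 0, 0], "grip": 0.04}, {"translation": [0, 0, 0], "rot": [0, 0, 0], "grip": 0.04}])

```text
t: 10.77
eef_pos: [0.5833, -0.1756, 0.1384]
tool_rot: [0.0, 1.0, 0.0, -0.001]
contact_force: [-5.7, 1.1, 4.5]
gripper_width: 0.576
```

```bash
python3 - <<'E'
from station import *
from meas import *
c=read_camera("scene"); np.savez("scene4.npz",**c)
cv2.imwrite("pics/g1.png",cv2.resize(cv2.convertScaleAbs(c["pixels"][220:350,170:300,::-1],alpha=1.6),(520,520),interpolation=cv2.INTER_CUBIC));o=get_obs();print(o)
E
```

```text
{'t': 10.8167, 'q': array([ 0.60483405,  0.5539889 , -0.55913643,  1.78315922,  0.36207984,
        0.90995922, -0.11216033]), 'joint_vel': array([5.86150200e-05, 1.29276405e-03, 1.03605845e-03, 4.62486682e-04,
       3.83390709e-04, 7.88125347e-04, 7.22143571e-04]), 'joint_torque': array([-3.14105256e-01, -5.40107417e+01, -7.10343137e+00, -2.48223102e+01,
        4.29487461e-01, -1.65164094e+00,  3.40176711e-02]), 'eef_pos': array([ 0.58327433, -0.17558232,  0.13837046]), 'tool_rot': array([ 2.04374825e-04,  9.99999473e-01,  4.84955664e-04, -8.81238347e-04]), 'contact_force': array([-5.9166604 ,  1.3547254 ,  5.01748914]), 'torque': array([ 0.19931812,  1.19567464, -0.07757405]), 'gripper_width': 0.5769344211849161}
```

View pics/g1.png

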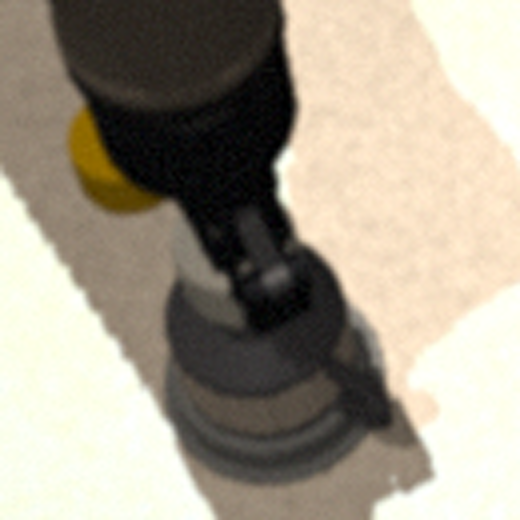

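>>> send_rows(commands=[{"translation": [-0.001, 0, 0.002], "rot": [0, 0, 0], "grip": 0.04}, {"translation": [0, 0, 0.002], "rot": [0, 0, 0], "grip": 0.04}, {"translation": [0, 0, 0.002], "rot": [0, 0, 0], "grip": 0.04}, {"translation": [0, 0, 0.002], "rot": [0, 0, 0], "grip": 0.04}, {"translation": [0, 0, 0.001], "rot": [0, 0, 0], "grip": 0.04}])

```text
t: 11.23
eef_pos: [0.5833, -0.1756, 0.1302]
tool_rot: [0.0, 1.0, 0.001, 0.0]
contact_force: [-5.0, 1.6, 10.5]
gripper_width: 0.581
```

```bash
python3 - <<'E'
from station import *
o=get_obs();print(o["eef_pos"],o["contact_force"],o["torque"],o["gripper_width"])
E
```

```text
[ 0.58328981 -0.17558013  0.13015256] [-4.95976513  1.55850322 10.50414514] [0.23727    1.1803525  0.01106734] 0.5811541703639361
```

>>> send_rows(commands=[{"translation": [0, 0, 0.001], "rot": [0, 0, 0], "grip": 0.04}, {"translation": [0, 0, 0.001], "rot": [0, 0, 0], "grip": 0.04}, {"translation": [0, 0, 0], "rot": [0, 0, 0], "grip": 0.04}, {"translation": [0, 0, 0], "rot": [0, 0, 0], "grip": 0.04}, {"translation": [0, 0, 0], "rot": [0, 0, 0], "grip": 0.04}])

```text
t: 11.65
eef_pos: [0.5833, -0.1756, 0.1297]
tool_rot: [0.001, 1.0, 0.0, 0.0]
contact_force: [-10.1, 2.5, 20.6]
gripper_width: 0.582
```

```bash
python3 - <<'E'
from station import *
from meas import *
c=read_camera("scene");P=cloud(c);q=P[262:300,210:235]
print(np.round(np.sort(q[...,2][(q[...,2]<.16)&(q[...,2]>.13)])[::12],4))
cv2.imwrite("pics/g2.png",cv2.resize(cv2.convertScaleAbs(c["pixels"][220:350,170:300,::-1],alpha=1.6),(520,520),interpolation=cv2.INTER_CUBIC))
E
```

```text
[0.13   0.1339 0.1375 0.1394 0.1414 0.1416 0.1423 0.1428 0.1431 0.1435
 0.1439 0.1442 0.1444 0.1449 0.1457 0.1586]
```

View pics/g2.png

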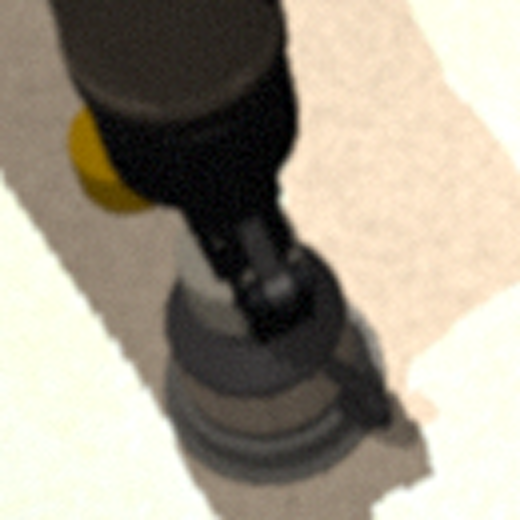

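Cap top reads 0.144 m: pressed the full 10 mm (20 N means it has bottomed). I'll ease off 1 mm, then twist anticlockwise (negative about tool z).

>>> send_rows(commands=[{"translation": [-0.001, 0, -0.001], "rot": [0, 0, 0], "grip": 0.04}, {"translation": [0, 0, 0], "rot": [0, 0, -3], "grip": 0.04}, {"translation": [0, 0, 0], "rot": [0, 0, -4], "grip": 0.04}, {"translation": [0, 0, 0], "rot": [0, 0, -4], "grip": 0.04}, {"translation": [0, 0, 0], "rot": [0, 0, -4], "grip": 0.04}])

```text
t: 12.12
eef_pos: [0.583, -0.1755, 0.1298]
tool_rot: [0.001, 0.991, 0.133, 0.001]
contact_force: [-4.4, 0.5, 10.5]
gripper_width: 0.581
```

```bash
python3 - <<'E'
from station import *
o=get_obs();print(o["eef_pos"],o["contact_force"],o["torque"],o["gripper_width"],o["q"])
E
```

```text
[ 0.58298637 -0.17551018  0.12978948] [-4.38374585  0.49151251 10.52264156] [ 0.24239798  0.96731036 -0.08055112] 0.580609220383041 [ 0.64516952  0.57742384 -0.6161769   1.78933454  0.41387339  0.90471526
  0.11151311]
```

>>> send_rows(commands=[{"translation": [0, 0, 0], "rot": [0, 0, -5], "grip": 0.04}, {"translation": [0, 0, 0], "rot": [0, 0, -5], "grip": 0.04}, {"translation": [0, 0, 0], "rot": [0, 0, -5], "grip": 0.04}, {"translation": [0, 0, 0], "rot": [0, 0, -5], "grip": 0.04}, {"translation": [0, 0, 0], "rot": [0, 0, -5], "grip": 0.04}])

```text
t: 12.53
eef_pos: [0.5828, -0.1756, 0.1298]
tool_rot: [0.001, 0.939, 0.344, 0.001]
contact_force: [-4.7, 0.8, 11.0]
gripper_width: 0.58
```

>>> send_rows(commands=[{"translation": [0, 0, 0], "rot": [0, 0, -5], "grip": 0.04}, {"translation": [0, 0, 0], "rot": [0, 0, -5], "grip": 0.04}, {"translation": [0, 0, 0], "rot": [0, 0, -5], "grip": 0.04}, {"translation": [0, 0, 0], "rot": [0, 0, -5], "grip": 0.04}, {"translation": [0, 0, 0], "rot": [0, 0, -5], "grip": 0.04}])

```text
t: 12.95
eef_pos: [0.5828, -0.176, 0.1298]
tool_rot: [0.001, 0.842, 0.539, 0.0]
contact_force: [-4.2, 0.1, 11.3]
gripper_width: 0.581
```

>>> send_rows(commands=[{"translation": [0, 0, 0], "rot": [0, 0, -5], "grip": 0.04}, {"translation": [0, 0, 0], "rot": [0, 0, -5], "grip": 0.04}, {"translation": [0, 0, 0], "rot": [0, 0, -5], "grip": 0.04}, {"translation": [0, 0, 0], "rot": [0, 0, 0], "grip": 0.04}, {"translation": [0, 0, 0], "rot": [0, 0, 0], "grip": 0.04}])

```text
t: 13.37
eef_pos: [0.5826, -0.1759, 0.1298]
tool_rot: [0.001, 0.766, 0.643, -0.0]
contact_force: [-5.9, 0.3, 11.1]
gripper_width: 0.58
```

```bash
python3 - <<'E'
from station import *
from meas import *
o=get_obs();print(o["eef_pos"],o["contact_force"],o["torque"],o["gripper_width"],o["q"])
c=read_camera("scene")
cv2.imwrite("pics/g3.png",cv2.resize(cv2.convertScaleAbs(c["pixels"][220:350,170:300,::-1],alpha=1.6),(520,520),interpolation=cv2.INTER_CUBIC))
E
```

```text
[ 0.58261748 -0.17589791  0.1298042 ] [-5.86684979  0.27021923 11.11673128] [0.06974555 1.20680023 0.17023925] 0.5798008464298678 [ 0.81454983  0.66248099 -0.87202582  1.77818589  0.60088887  0.9884163
  1.09852826]
```

View pics/g3.png

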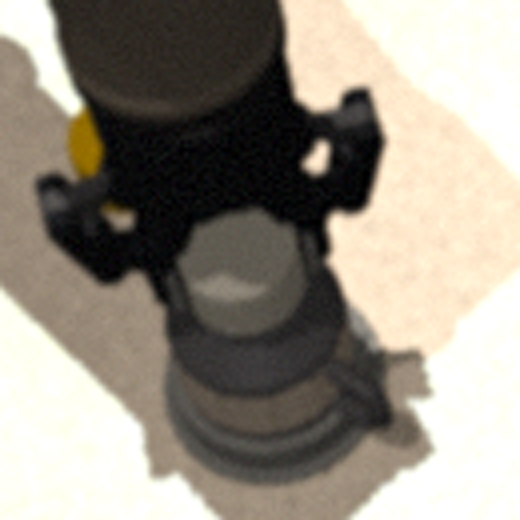

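Gripper turned 80°, with torque about z only 0.17 N·m, so no slip; the picture shows the cap still square between the pads. Lifting gently and watching for a catch.

>>> send_rows(commands=[{"translation": [0, 0, -0.003], "rot": [0, 0, 0], "grip": 0.04}, {"translation": [0, 0, -0.003], "rot": [0, 0, 0], "grip": 0.04}, {"translation": [0, 0, -0.003], "rot": [0, 0, 0], "grip": 0.04}, {"translation": [0, 0, -0.003], "rot": [0, 0, 0], "grip": 0.04}, {"translation": [0, 0, -0.003], "rot": [0, 0, 0], "grip": 0.04}])

```text
t: 13.83
eef_pos: [0.5825, -0.176, 0.1428]
tool_rot: [0.0, 0.766, 0.643, 0.0]
contact_force: [0.3, 0.5, 0.8]
gripper_width: 0.582
```

>>> send_rows(commands=[{"translation": [0, 0, -0.006], "rot": [0, 0, 0], "grip": 0.04}, {"translation": [0, 0, -0.01], "rot": [0, 0, 0], "grip": 0.04}, {"translation": [0, 0, -0.015], "rot": [0, 0, 0], "grip": 0.04}, {"translation": [0, 0, -0.015], "rot": [0, 0, 0], "grip": 0.04}, {"translation": [0, 0, -0.014], "rot": [0, 0, 0], "grip": 0.04}])

```text
t: 14.25
eef_pos: [0.5827, -0.1756, 0.2045]
tool_rot: [0.0, 0.766, 0.643, 0.0]
contact_force: [0.4, 0.3, 0.2]
gripper_width: 0.582
```

>>> send_rows(commands=[{"translation": [0, 0, -0.008], "rot": [0, 0, 0], "grip": 0.04}, {"translation": [0, 0, 0], "rot": [0, 0, 0], "grip": 0.04}, {"translation": [0, 0, 0], "rot": [0, 0, 0], "grip": 0.04}, {"translation": [0, 0, 0], "rot": [0, 0, 0], "grip": 0.04}, {"translation": [0, 0, 0], "rot": [0, 0, 0], "grip": 0.04}])

```text
t: 14.67
eef_pos: [0.5816, -0.1759, 0.2094]
tool_rot: [-0.001, 0.766, 0.643, -0.0]
contact_force: [-0.3, 0.5, 0.2]
gripper_width: 0.578
```

>>> send_rows(commands=[{"translation": [0, 0, 0], "rot": [0, 0, 0], "grip": 0.04}, {"translation": [0, 0, 0], "rot": [0, 0, 0], "grip": 0.04}, {"translation": [0, 0, 0], "rot": [0, 0, 0], "grip": 0.04}, {"translation": [0, 0, 0], "rot": [0, 0, 0], "grip": 0.04}, {"translation": [0, 0, 0], "rot": [0, 0, 0], "grip": 0.04}])

```text
t: 15.08
eef_pos: [0.5822, -0.1757, 0.2102]
tool_rot: [-0.0, 0.766, 0.643, -0.0]
contact_force: [-0.0, -0.4, 0.5]
gripper_width: 0.582
```

```bash
python3 - <<'E'
from station import *
from meas import *
c=read_camera("scene");P=cloud(c)
o=get_obs();print(o["t"],o["eef_pos"],o["contact_force"],o["gripper_width"])
q=P[200:300,190:270].reshape(-1,3);d=np.hypot(q[:,0]-.585,q[:,1]+.177);h=q[d<.022]
print("z near axis",np.histogram(h[:,2],bins=np.arange(.09,.26,.01)))
q=P[200:275,360:420].reshape(-1,3);m=abs(q[:,2]-.102)<.006;print("roll top",np.median(q[m],0))
cv2.imwrite("pics/g4.png",cv2.resize(cv2.convertScaleAbs(c["pixels"][150:350,180:440,::-1],alpha=1.6),(780,600),interpolation=cv2.INTER_CUBIC))
E
```

```text
15.1333 [ 0.5822137  -0.17574724  0.21023235] [0.11208635 0.27426672 0.10495842] 0.5816940186397082
z near axis (array([ 92,  33,  30,  81,  94,  70,  13,   0,   0,   0,   0,   0,   0,
       519,   0,   0]), array([0.09, 0.1 , 0.11, 0.12, 0.13, 0.14, 0.15, 0.16, 0.17, 0.18, 0.19,
       0.2 , 0.21, 0.22, 0.23, 0.24, 0.25]))
roll top [0.62073168 0.12863427 0.10155869]
```

View pics/g4.png

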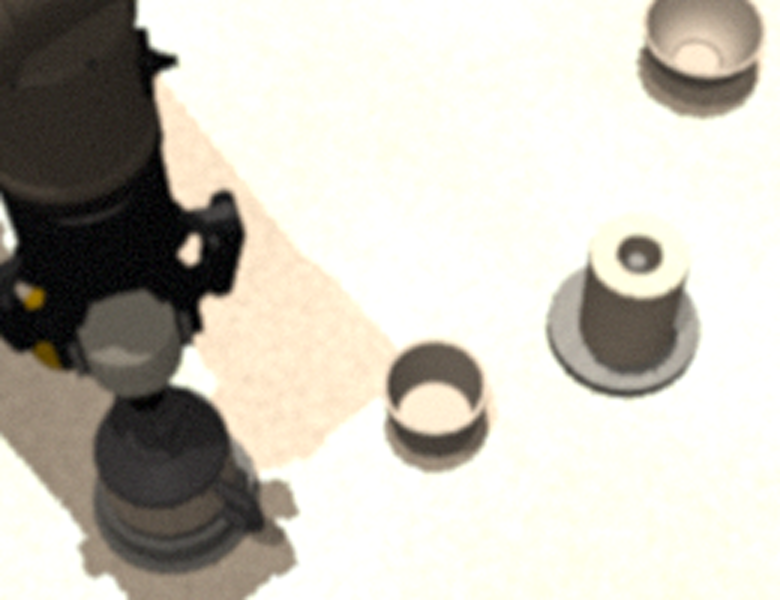

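The cap is held level at image (224,262), with its top at 0.22–0.23 m. That puts its underside about 48–50 mm above the rim, with the bare neck visible below. The roll and cup are unchanged.

```bash
python3 -c "
from station import *
print(hand_in())"
```

```text
the job is handed in; nothing more can be done
None
```

The job is handed in at about 15 s of the allowed 56 s; no verdict was given, so this rests on my own checks.

- **Roll:** I placed the paper roll over the spindle pin, lowered it until it seated with 12.6 N of contact, and let go. In the last image its top is at 0.1016 m (0.102 m expected when fully down), upright and untouched.
- **Cap:** I pressed it down the full 10 mm, with its top measured at about 0.144 m. Then I turned the gripper 80° anticlockwise with very little torque, and it lifted without catching. It is held level about 48–50 mm above the rim, with no measurable outside force.
- **Bystanders:** The teacup and bowl look unmoved in the last picture. The sauce jar was outside that crop, and I never moved near it below 0.2 m.

Two readings disagreed:
- **Cameras:** The two cameras differed by about 3–4 mm, so I used their mean and compared positions within the scene camera for the pin.
- **Cap width:** The grip opening on the cap read about 49.5 mm, not 52 mm, probably because of its ribs.

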